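# Pop a stockroom lock drawer with a release dowel

## Robot

A 6-joint arm with a two-finger parallel gripper is mounted at the origin on the work surface. World frame = base frame: x ahead of the robot, y to its left, z up, the work surface at z = 0. Lengths are in m, angles in rad, forces in N, time in s.
With the tool pointing down it reaches from about 0.425 to 1.125 m from the base axis. Payload 14.9 kg.
Tool frame: the origin (TCP) lies at the centre of the arm's flange, where the gripper is bolted on; the fingertips stand ctrl.nose_length ahead of it and the grasp point (between the pads) lies 172 mm ahead of it (ctrl.nose_length is the distance from the TCP to the fingertips, in m); z points along the fingers, y is the direction in which the jaws open and shut (so a half turn about z gives the same grasp; the last joint's range is limited). The gripper opens to 91 mm and grips with 3 to 60 N. Pads are 32 mm wide; open, the fingers measure 118 mm over their backs; the gripper's body (76 mm by 178 mm) begins 60 mm behind the grasp point.
Start: joints at [-1.31, 0.379, 1.734, -0, 1.028, -0.033], TCP at [0.203, -0.67, 0.405] pointing down, gripper open.
Joint ranges: [-2.77, 2.77], [-0.74, 2.19], [0, 2.66], [-1.06, 4.2], [0.31, 2.87], [-3.08, 3.08]. Speed limits (rad/s): [1.89, 1.89, 2.39, 3.14, 3.14, 3.14].

## Interface

Orientations are given as a rotation vector (axis times angle).
In Python, from station import ctrl, camera, get_calibration, job gives the robot as it stands.
- The arm moves only by the tool servo_tool, never from a script. Its argument "motion" is text: rows parted by semicolons, each of 5 numbers parted by spaces: the shift along the world's x, y, z in mm, then the turn about the world's z in rad, then the closure in counts, from 0 (fully open) to 255 (shut). A call has 1 to 8 rows; each row shifts and turns the commanded pose from where the row before left it; what a row does not reach is not made up. A row lasts 1/12 s, in which the tool goes at most 41.7 mm and 7.16 degrees, less where a joint would pass 70% of its speed; a pose out of reach is approached as far as the arm can. A call is refused whole if a number of a shift passes 41.7 or a number of a turn 0.125, either way. A call with a gripper value outside its range is refused whole. The fingers move at their own pace and stop on an object; the grip force is fixed at half the most. Time passes only in rows, so rows that do not move let the fingers close. It gives the time, the measured TCP pose, the force and the opening at its end, in the units of the state.
- ctrl.state(): the state, without advancing time (a new reading comes with each control period).
- camera(name): name is "scene" or "top" or "wrist"; returns the picture (420x560x3 uint8, blue, green, red); there is no depth.
- get_calibration(name): a dict with "fx", "fy", "cx", "cy" (pixels), "extrinsics" (4x4, takes a point from world to camera coordinates); the wrist camera has in their place "T_tool_cam" (4x4, takes a point from camera to tool coordinates, whose origin is the TCP and whose axes are the flange's). Camera axes: x right, y down, z forward; pixel columns grow to the right and rows downward; lengths in m; the calibration is good to about 2 mm. A picture is of the moment at which its call begins: read the wrist's pose just before it. get_calibration takes no time and is no camera call.
- job.sign_off(): hands the job in, once; it reports no verdict.
The state is a dict: "time": time; "joints": joint angles; "joint_velocities": joint speeds; "joint_efforts": joint torques, N m; "position": TCP position; "ee_rot": TCP orientation; "force": force on the tool from outside, world axes, zero at the start; "torque": the same for the moment, N m; "width": finger opening in m.
Only numpy, scipy, OpenCV 4.12 (cv2) and the standard library are available. Lean on these libraries where they do the work, as an engineer would, in place of code of your own. Each camera call takes 0.05 s, during which the arm holds its last target. There are 200 camera calls.

## Task

Take the long thin wooden dowel out of its rack and, holding it upright, push its lower end down through the small round hole at the back of the top of the wider grey lock box until its spring catch lets go and the drawer pops out at the front. Then stand the dowel back in the rack hole it came from and let go of it; leave the narrow lock box's drawer shut.

Things in the scene. Friction and masses are not known exactly. Their poses are not given: they have to be found in the camera images.
- dowel: Plain wooden dowel, 14 mm in diameter, 200 mm long, 25 g; origin: centre of its lower end, z up along it. It stands loose in a hole (34 mm wide, 50 mm deep, floor 10 mm above the table) of a fixed plywood rack 150 x 65 mm, 60 mm high. The rack's other hole, 80 mm away, holds a marker pen 30 mm thick, its top 110 mm above the table, too thick for the job.
- wide_hole (a point): Centre of the mouth of the 28 mm round hole in the top of the wider grey steel lock box (200 long, 180 wide, 90 mm high, fixed; the other box is 110 wide). z up, x to the box's front, away from the robot. Top plate 6 mm thick; hole on the middle line, 40 mm from the rear edge. Below it, 15 mm under the top, is the catch's flat steel pad.
- wide_drawer (a joint): How far the wider box's drawer is out, m: 0 shut, 0.065 fully out. No handle. The catch pad under the hole gives at about 4 N, moves straight down, frees the drawer after about 8 mm and stops at 14 mm (7 N); let go, it springs back. Once freed, a spring pushes the drawer out within a second and it stays out.
- narrow_drawer (a joint): The same for the drawer of the narrow lock box, a bystander: it must stay at 0.
Mind the look-alikes: they are no part of the job. Leave any purple or yellow look-alike of the part that bears narrow_drawer alone.

How it is judged:
By the outcome, as a careful person would: the job done as asked, in the order asked, and still so for the second after the job is handed in, with the robot touching nothing.
It also fails if it takes over 48 s, if anything falls off the work surface, if the arm or the gripper's body presses on something with over 40 N, if the wrist force passes 120 N, or if a joint passes its speed limit or range.

## Working session

There is one attempt and no reset: what is moved stays moved. The work goes in short steps, Python scripts to look and compute and a tool call to move; the robot and the scene stay as the last step left them, time stands still between calls to the robot, and variables do not carry over. Pictures are saved under pics/ and viewed, about 8 in all and at most 12, crops included, and the job is handed in when it is done.

Besides the shell and the picture viewer there is one more tool, called after "Emit:" as a command line: name --argument value ..., lists and objects as JSON in quotes. servo_tool: Moves the arm, as the interface text tells. Its arguments: {"type":"object","properties":{"motion":{"type":"string"}},"required":["motion"]}

```bash
mkdir -p pics; python3 - <<'E'
from station import ctrl,camera,get_calibration
import cv2,numpy as np
for n in("scene","top"):
    cv2.imwrite(f"pics/{n}0.png",camera(n)); c=get_calibration(n); print(n,c["fx"],c["fy"],c["cx"],c["cy"]); print(np.round(c["extrinsics"],4).tolist())
print(np.round(get_calibration("wrist")["T_tool_cam"],4).tolist())
s=ctrl.state(); print(s["time"],s["position"],s["ee_rot"],s["force"],s["width"],ctrl.nose_length)
E
```

```text
scene 382.7547233893243 382.7547233893243 273.1540363733508 215.05097072070367
[[0.4572, 0.8893, -0.0094, -0.3123], [0.529, -0.2804, -0.8009, -0.1731], [-0.7149, 0.3612, -0.5987, 1.3177], [0.0, 0.0, 0.0, 1.0]]
top 388.28586165195077 388.28586165195077 276.2442152760439 212.08361423493469
[[-0.0098, -0.9999, 0.0106, 0.0881], [-0.9966, 0.0089, -0.0814, 0.4748], [0.0813, -0.0114, -0.9966, 1.1771], [0.0, 0.0, 0.0, 1.0]]
[[-0.0002, -0.9721, -0.2345, 0.0657], [1.0, -0.0001, -0.0001, 0.0003], [0.0, -0.2345, 0.9721, 0.0193], [0.0, 0.0, 0.0, 1.0]]
0.1 [ 0.20266382 -0.66984984  0.40416358] [-3.10678269e+00 -4.59664476e-01  1.47511259e-04] [-0.78741801  0.10291735 -0.68861178] 0.09116660206900874 0.1908
```

View pics/scene0.png

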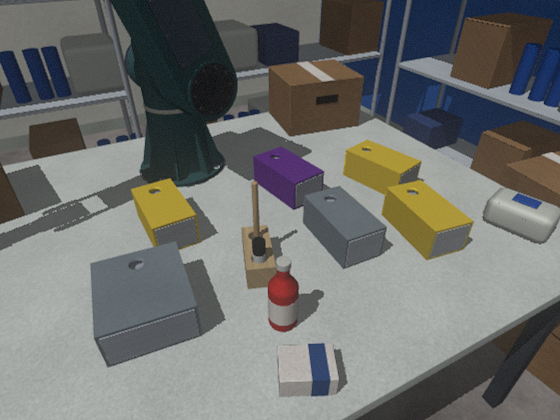

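View pics/top0.png

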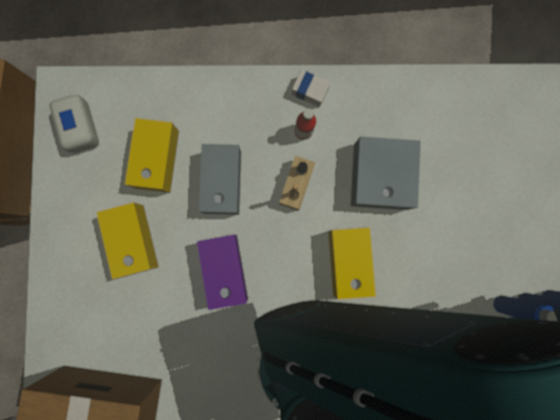

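The wide grey box is the one on the right in the top view (hole at 388,192) and at left in the scene view (hole at 137,265). The narrow grey box has its hole at (219,198) in the top view, and the purple and yellow boxes are look-alikes. The dowel stands in the rack hole nearer the robot: scene tip (255,183), top view about (293,193). The other hole holds the thick dark pen. I'll confirm this in one enlarged composite.

```bash
python3 - <<'E'
import cv2,numpy as np
a=cv2.imread("pics/top0.png")[125:220,270:430]; b=cv2.imread("pics/scene0.png")[170:290,80:280]
a=cv2.resize(a,None,fx=5,fy=5,interpolation=cv2.INTER_CUBIC)[:, :800]
cv2.imwrite("pics/ca.png",a)
cv2.imwrite("pics/cb.png",cv2.resize(b,None,fx=4,fy=4,interpolation=cv2.INTER_CUBIC))
E
```

```text
(no output)
```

View pics/ca.png

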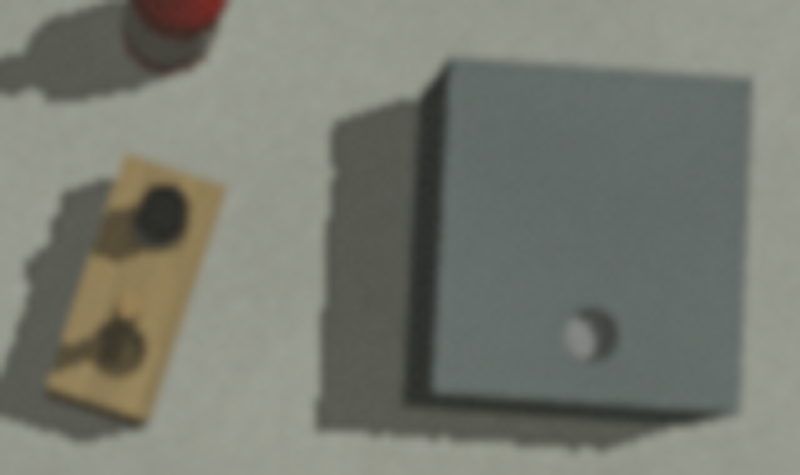

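View pics/cb.png

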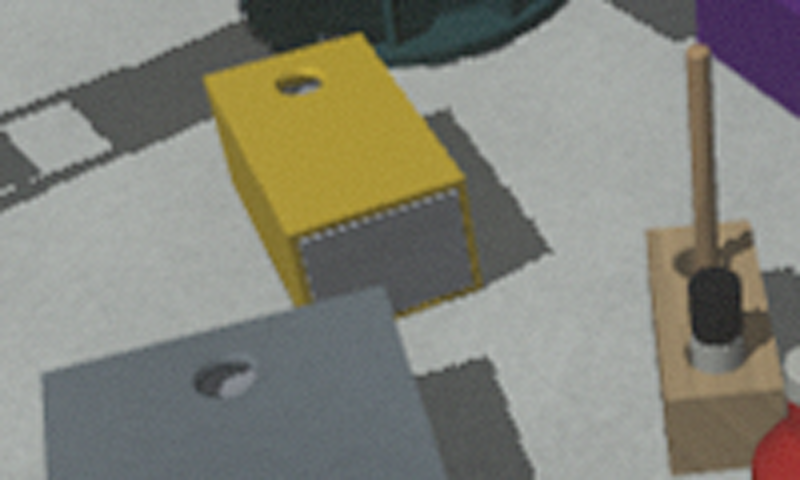

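```bash
cat > h.py <<'E'
import numpy as np
from station import get_calibration
def ray(n,u,v):
    c=get_calibration(n);E=np.array(c["extrinsics"]);R=E[:3,:3]
    return -R.T@E[:3,3], R.T@np.array([(u-c["cx"])/c["fx"],(v-c["cy"])/c["fy"],1])
def atz(n,u,v,z):
    o,d=ray(n,u,v); return o+d*(z-o[2])/d[2]
def proj(n,p):
    c=get_calibration(n);q=np.array(c["extrinsics"])@np.r_[p,1]
    return c["fx"]*q[0]/q[2]+c["cx"],c["fy"]*q[1]/q[2]+c["cy"]
E
python3 - <<'E'
from h import *
np.set_printoptions(precision=4,suppress=True)
t=lambda x,y,z:atz("top",270+x/5,125+y/5,z)
s=lambda x,y,z:atz("scene",80+x/4,170+y/4,z)
print("box");
P=[t(*p,.09) for p in((450,60),(752,78),(738,412),(432,395))]
for p in P:print(p)
print([np.linalg.norm(P[i]-P[i-1]) for i in range(4)])
print("hole",t(590,334,.09),s(226,379,.09))
print("rackhole",t(120,345,.06),"rack corners",[t(*p,.06) for p in((127,157),(225,187),(143,423),(46,385))])
print("scene rackhole",s(697,263,.06))
print("dowel tip",t(131,298,.208),s(698,48,.209),"dowel at rack",s(707,262,.06))
E
```

```text
box
[ 0.6898 -0.1648  0.09  ]
[ 0.6778 -0.3432  0.09  ]
[ 0.4798 -0.3271  0.09  ]
[ 0.4913 -0.1488  0.09  ]
[np.float64(0.1991374974403196), np.float64(0.1788640995823246), np.float64(0.19859924751603347), np.float64(0.1786298024893715)]
hole [ 0.5263 -0.2422  0.09  ] [ 0.5312 -0.241   0.09  ]
rackhole [0.526  0.0306 0.06  ] rack corners [array([0.64  , 0.0248, 0.06  ]), array([ 0.6212, -0.0339,  0.06  ]), array([0.4791, 0.0175, 0.06  ]), array([0.5024, 0.075 , 0.06  ])]
scene rackhole [0.5273 0.0298 0.06  ]
dowel tip [0.5317 0.0331 0.208 ] [0.5277 0.0366 0.209 ] dowel at rack [0.5293 0.0355 0.06  ]
```

Measurements agree: the box top comes out at 199 x 179 mm. The wide hole is at about (0.527,-0.2415) and the dowel at about (0.529,0.035). I'm moving above the dowel.

Emit:
servo_tool --motion "10 22 8 0 0;16 35 8 0 0;16 35 8 0 0;16 35 4 0 0;16 35 0 0 0;16 35 0 0 0;16 35 0 0 0;16 35 0 0 0"

```text
time: 0.77
position: [0.3249, -0.4012, 0.4326]
ee_rot: [-3.108, -0.459, 0.0]
force: [-0.4, -0.3, -0.2]
width: 0.0913
```

Emit:
servo_tool --motion "16 35 0 0 0;16 35 0 0 0;16 35 0 0 0;16 35 0 0 0;16 35 0 0 0;16 35 0 0 0;16 35 0 0 0;16 35 0 0 0"

```text
time: 1.43
position: [0.4529, -0.1211, 0.4328]
ee_rot: [3.108, 0.46, 0.0]
force: [1.3, -1.9, -0.6]
width: 0.0914
```

Emit:
servo_tool --motion "16 35 0 0 0;16 35 0 0 0;16 35 0 0 0;16 35 0 0 0;14 18 0 0 0;0 0 0 0 0"

```text
time: 1.93
position: [0.5323, 0.038, 0.4327]
ee_rot: [-3.107, -0.464, -0.001]
force: [0.6, -0.8, -0.6]
width: 0.0909
```

```bash
cat >> h.py <<'E'
import cv2
from station import ctrl,camera
from scipy.spatial.transform import Rotation as Ro
def T():
    s=ctrl.state();M=np.eye(4);M[:3,:3]=Ro.from_rotvec(s["ee_rot"]).as_matrix();M[:3,3]=s["position"];return M
def wrz(u,v,z,M):
    c=get_calibration("wrist");W=M@np.array(c["T_tool_cam"])
    d=W[:3,:3]@np.array([(u-c["cx"])/c["fx"],(v-c["cy"])/c["fy"],1]);o=W[:3,3]
    return o+d*(z-o[2])/d[2]
E
python3 - <<'E'
from h import *
M=T();np.save("M1.npy",M);cv2.imwrite("pics/w1.png",camera("wrist"))
E
```

```text
(no output)
```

View pics/w1.png

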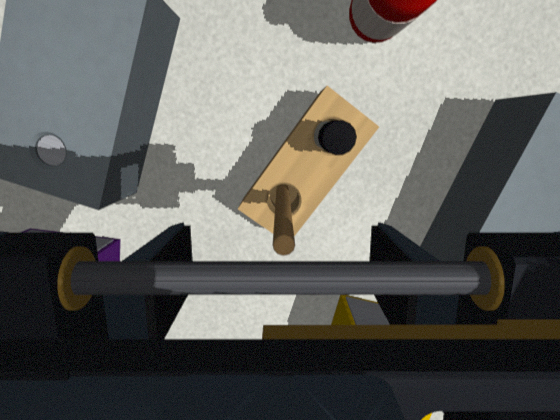

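```bash
python3 - <<'E'
from h import *
M=np.load("M1.npy")
for l,u,v,z in(("tip",284,245,.21),("hole",285,198,.06),("pen",337,137,.11),("dowel at rack",283,206,.06)):print(l,wrz(u,v,z,M))
print(M)
E
```

```text
tip [0.52758167 0.03403219 0.21      ]
hole [0.52655991 0.03116644 0.06      ]
pen [0.5994697 0.0082841 0.11     ]
dowel at rack [0.51790666 0.03065329 0.06      ]
[[ 9.56291902e-01  2.92413028e-01  6.46937510e-04  5.32319668e-01]
 [ 2.92412804e-01 -9.56292098e-01  4.19156140e-04  3.79980364e-02]
 [ 7.41227945e-04 -2.11662812e-04 -9.99999703e-01  4.32737870e-01]
 [ 0.00000000e+00  0.00000000e+00  0.00000000e+00  1.00000000e+00]]
```

Emit:
servo_tool --motion "-4 -3.5 0 0 0;0 0 -20 0 0;0 0 -25 0 0;0 0 -25 0 0;0 0 -20 0 0;0 0 -6 0 0;0 0 0 0 150;0 0 0 0 255"

```text
time: 2.65
position: [0.5266, 0.0308, 0.3374]
ee_rot: [3.108, 0.458, 0.0]
force: [-0.8, 0.0, 0.4]
width: 0.0807
```

Emit:
servo_tool --motion "0 0 0 0 255;0 0 0 0 255;0 0 0 0 255;0 0 0 0 255;0 0 0 0 255;0 0 0 0 255"

```text
time: 3.15
position: [0.5267, 0.0315, 0.3369]
ee_rot: [3.108, 0.46, 0.0]
force: [-0.3, -0.5, -0.1]
width: 0.041
```

Emit:
servo_tool --motion "0 0 0 0 255;0 0 0 0 255;0 0 0 0 255;0 0 0 0 255;0 0 0 0 255;0 0 0 0 255"

```text
time: 3.65
position: [0.5267, 0.0315, 0.3367]
ee_rot: [-3.108, -0.46, 0.0]
force: [0.2, 0.6, -1.6]
width: 0.0129
```

Emit:
servo_tool --motion "0 0 5 0 255;0 0 15 0 255;0 0 25 0 255;0 0 30 0 255;0 0 30 0 255;0 0 20 0 255;0 0 5 0 255;0 0 0 0 255"

```text
time: 4.32
position: [0.5268, 0.0315, 0.4683]
ee_rot: [3.107, 0.46, 0.005]
force: [0.5, 0.2, 0.2]
width: 0.0134
```

```bash
python3 - <<'E'
from h import *
np.save("M2.npy",T());w=camera("wrist");s=camera("scene");t=camera("top")
z=lambda a,f:cv2.resize(a,None,fx=f,fy=f,interpolation=cv2.INTER_CUBIC)
p=proj("scene",T()[:3,3]-[0,0,.2]);q=proj("top",T()[:3,3]-[0,0,.2]);print(p,q)
cv2.imwrite("pics/s2.png",s);cv2.imwrite("pics/t2.png",t);cv2.imwrite("pics/w2.png",w)
x,y=int(p[0])-50,int(p[1])-50; print(x,y)
im=np.hstack([z(s[y:y+150,x:x+100],4),z(w[60:360,180:380],2)])
cv2.imwrite("pics/c2.png",im)
E
```

```text
(np.float64(250.90763994288272), np.float64(159.16645812013863)) (np.float64(298.3292970910729), np.float64(183.20202841936313))
200 109
```

View pics/c2.png

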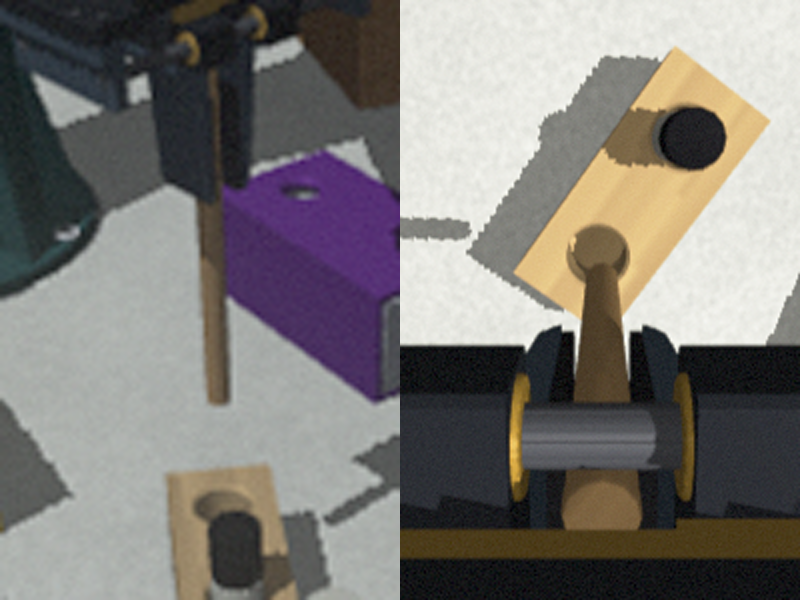

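```bash
python3 - <<'E'
from h import *
M=np.load("M2.npy")
p=M[:3,3];print("tcp",p)
for z in(.138,.1416):print("low scene",atz("scene",254.5,209.2,z),"wrist",wrz(280.5,195,z,M))
print("rack hole",wrz(279.5,186,.06,M),"scene",atz("scene",200+224/4,109+506/4,.06))
print("straight-down lower end would be at",proj("scene",[p[0],p[1],.14]))
E
```

```text
tcp [0.52683665 0.03148957 0.46834623]
low scene [0.52852353 0.03323807 0.138     ] wrist [0.53152616 0.03229717 0.138     ]
low scene [0.53310192 0.03125901 0.1416    ] wrist [0.53220153 0.03250428 0.1416    ]
rack hole [0.52639725 0.03185414 0.06      ] scene [0.52844127 0.03391771 0.06      ]
straight-down lower end would be at (np.float64(253.4532644662008), np.float64(208.3127652571273))
```

Emit:
servo_tool --motion "0 -15 0 0 255;0 -30 0 0 255;0 -36 0 0 255;-1 -38 0 0 255;-1 -38 0 0 255;-1 -38 0 0 255;0 -36 0 0 255;0 -28 0 0 255"

```text
time: 5.13
position: [0.5231, -0.2299, 0.465]
ee_rot: [-3.107, -0.458, 0.003]
force: [-0.6, -0.1, -0.5]
width: 0.0135
```

Emit:
servo_tool --motion "0 -15 0 0 255;0 0 0 0 255;0 0 0 0 255"

```text
time: 5.38
position: [0.5235, -0.2425, 0.4655]
ee_rot: [-3.107, -0.458, 0.002]
force: [0.1, 1.4, -0.5]
width: 0.0138
```

```bash
python3 - <<'E'
from h import *
np.save("M3.npy",T());w=camera("wrist");s=camera("scene")
z=lambda a,f:cv2.resize(a,None,fx=f,fy=f,interpolation=cv2.INTER_CUBIC)
p=proj("scene",T()[:3,3]-[0,0,.33]);print(p,T()[:3,3])
x,y=int(p[0])-50,int(p[1])-60; print(x,y)
cv2.imwrite("pics/w3.png",w)
cv2.imwrite("pics/c3.png",np.hstack([z(s[y:y+150,x:x+100],4),z(w[60:260,200:333],3)[:, :400]]))
E
```

```text
(np.float64(130.4469916238782), np.float64(246.051704094905)) [ 0.5236924  -0.24142181  0.46605891]
80 186
```

View pics/c3.png

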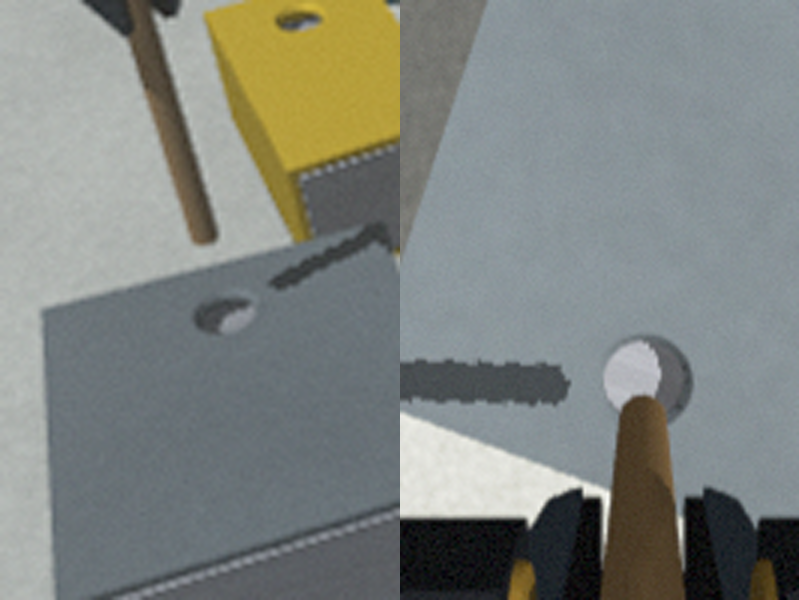

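```bash
python3 - <<'E'
from h import *
M=np.load("M3.npy")
print("low",atz("scene",131,245.5,.139),wrz(280.7,194.3,.139,M))
print("hole",atz("scene",136.5,265,.09),wrz(282.7,186.3,.09,M))
E
```

```text
low [ 0.52624426 -0.24014025  0.139     ] [ 0.52810798 -0.24109618  0.139     ]
hole [ 0.53197329 -0.24112769  0.09      ] [ 0.52738153 -0.243403    0.09      ]
```

Emit:
servo_tool --motion "1.5 -1.5 -8 0 255;0 0 -15 0 255;0 0 -15 0 255;0 0 -8 0 255;0 0 -6 0 255;0 0 -5 0 255;0 0 -3 0 255;0 0 0 0 255"

```text
time: 6.15
position: [0.5252, -0.2439, 0.4064]
ee_rot: [-3.108, -0.46, 0.0]
force: [-0.3, 0.4, 0.7]
width: 0.0132
```

Emit:
servo_tool --motion "0 0 -3 0 255;0 0 -3 0 255;0 0 -2 0 255;0 0 -2 0 255;0 0 -2 0 255;0 0 0 0 255"

```text
time: 6.65
position: [0.5254, -0.2442, 0.3952]
ee_rot: [3.107, 0.46, 0.001]
force: [-0.6, 1.1, 5.1]
width: 0.0135
```

Emit:
servo_tool --motion "0 0 -2 0 255;0 0 -2 0 255;0 0 -1 0 255;0 0 0 0 255;0 0 0 0 255;0 0 0 0 255"

```text
time: 7.15
position: [0.5255, -0.2442, 0.3904]
ee_rot: [3.107, 0.46, 0.002]
force: [-1.6, 0.2, 6.5]
width: 0.0135
```

```bash
python3 - <<'E'
from h import *
s=camera("scene");t=camera("top")
z=lambda a,f:cv2.resize(a,None,fx=f,fy=f,interpolation=cv2.INTER_CUBIC)
print(ctrl.state()["force"],ctrl.state()["position"])
cv2.imwrite("pics/s4.png",s);cv2.imwrite("pics/c4.png",np.hstack([z(s[180:380,70:270],2),z(t[100:300,300:500],2)]))
E
```

```text
[-1.38058904  0.39970815  6.3480017 ] [ 0.52547981 -0.24419896  0.39045529]
```

View pics/c4.png

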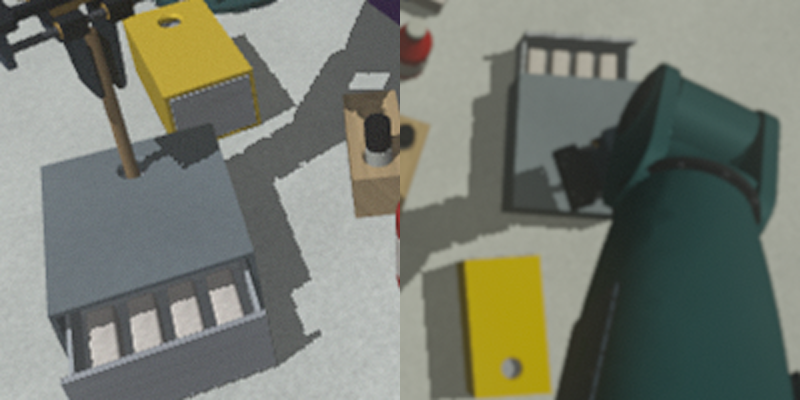

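The wide drawer is fully out. I'm withdrawing the dowel straight up and going back to the rack.

Emit:
servo_tool --motion "0 0 4 0 255;0 0 8 0 255;0 0 12 0 255;0 0 15 0 255;0 0 18 0 255;0 0 15 0 255;0 0 5 0 255;0 0 0 0 255"

```text
time: 7.92
position: [0.5253, -0.2441, 0.4685]
ee_rot: [3.106, 0.46, 0.003]
force: [0.4, 1.2, -0.1]
width: 0.0138
```

Emit:
servo_tool --motion "0 15 0 0 255;0 30 0 0 255;0 36 0 0 255;-1 38 0 0 255;-1 38 0 0 255;0 38 0 0 255;0 36 0 0 255;0 28 0 0 255"

```text
time: 8.58
position: [0.5222, 0.0179, 0.4657]
ee_rot: [-3.107, -0.461, 0.002]
force: [0.5, -0.8, 0.8]
width: 0.0135
```

Emit:
servo_tool --motion "0 16 0 0 255;0 0 0 0 255;0 0 0 0 255;0 0 0 0 255"

```text
time: 8.92
position: [0.5229, 0.0309, 0.4661]
ee_rot: [-3.108, -0.46, 0.002]
force: [-0.2, -0.0, -0.7]
width: 0.0131
```

```bash
python3 - <<'E'
from h import *
np.save("M5.npy",T());w=camera("wrist");s=camera("scene")
z=lambda a,f:cv2.resize(a,None,fx=f,fy=f,interpolation=cv2.INTER_CUBIC)
p=proj("scene",T()[:3,3]-[0,0,.33]);print(T()[:3,3])
x,y=int(p[0])-50,int(p[1])-60; print(x,y)
cv2.imwrite("pics/c5.png",np.hstack([z(s[y:y+150,x:x+100],4),z(w[60:260,200:333],3)[:, :400]]))
E
```

```text
[0.5230792  0.03035653 0.46635086]
202 148
```

View pics/c5.png

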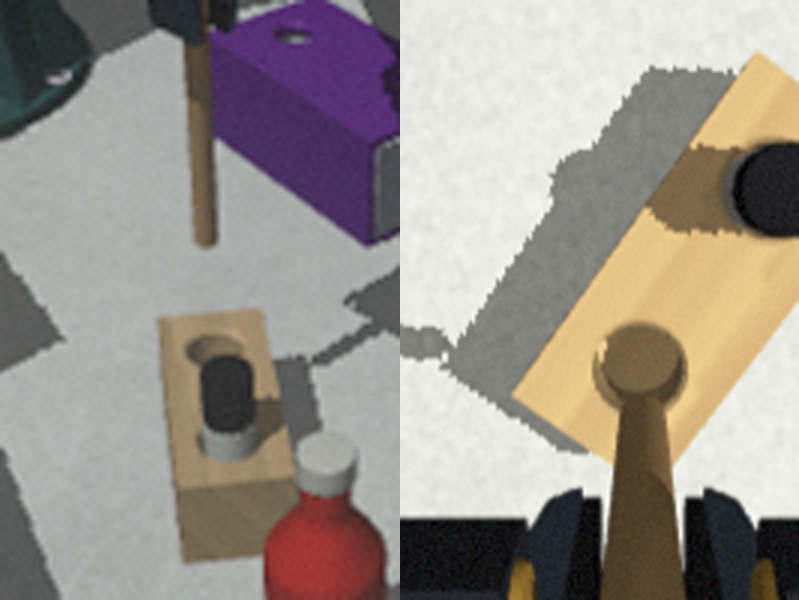

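```bash
python3 - <<'E'
from h import *
M=np.load("M5.npy")
print("low",atz("scene",253.3,208.3,.139),wrz(280.4,193.5,.139,M))
print("hole",atz("scene",256.3,235.5,.06),wrz(280,182,.06,M))
E
```

```text
low [0.52534789 0.03175078 0.139     ] [0.52817371 0.03233452 0.139     ]
hole [0.52877704 0.03455312 0.06      ] [0.52567204 0.03208366 0.06      ]
```

Emit:
servo_tool --motion "0.5 1 -10 0 255;0 0 -20 0 255;0 0 -25 0 255;0 0 -25 0 255;0 0 -20 0 255;0 0 -15 0 255;0 0 -8 0 255;0 0 0 0 255"

```text
time: 9.68
position: [0.5231, 0.0316, 0.3417]
ee_rot: [-3.108, -0.459, 0.005]
force: [-0.4, -0.2, -0.7]
width: 0.0135
```

Emit:
servo_tool --motion "0 0 -3 0 255;0 0 -1 0 255;0 0 0 0 255;0 0 0 0 255"

```text
time: 10.02
position: [0.5239, 0.032, 0.3404]
ee_rot: [3.108, 0.46, 0.002]
force: [-1.4, -0.1, 0.2]
width: 0.0136
```

Emit:
servo_tool --motion "0 0 -1 0 255;0 0 -1 0 255;0 0 -1 0 255;0 0 0 0 255;0 0 0 0 255"

```text
time: 10.43
position: [0.5237, 0.032, 0.3367]
ee_rot: [-3.108, -0.46, 0.0]
force: [0.3, 0.6, 0.0]
width: 0.0136
```

Emit:
servo_tool --motion "0 0 -1 0 255;0 0 0 0 255;0 0 0 0 255;0 0 -0.5 0 255;0 0 0 0 255;0 0 0 0 255"

```text
time: 10.93
position: [0.5243, 0.032, 0.3365]
ee_rot: [3.108, 0.46, 0.002]
force: [-3.4, 0.4, 15.6]
width: 0.0134
```

Emit:
servo_tool --motion "0 0 0.5 0 255;0 0 0.5 0 255;0 0 0 0 255;0 0 0 0 255;0 0 0 0 255"

```text
time: 11.35
position: [0.5239, 0.032, 0.3365]
ee_rot: [3.108, 0.46, 0.001]
force: [-0.9, 0.3, 6.3]
width: 0.0139
```

Light floor contact. I'm opening slowly.

Emit:
servo_tool --motion "0 0 0.5 0 235;0 0 0 0 225;0 0 0 0 215;0 0 0 0 205;0 0 0 0 190;0 0 0 0 170;0 0 0 0 150;0 0 0 0 120"

```text
time: 12.02
position: [0.5237, 0.032, 0.3367]
ee_rot: [-3.108, -0.46, 0.0]
force: [0.7, -0.3, -0.4]
width: 0.04
```

Emit:
servo_tool --motion "0 0 0 0 80;0 0 0 0 40;0 0 0 0 0;0 0 0 0 0;0 0 0 0 0;0 0 0 0 0;0 0 0 0 0;0 0 0 0 0"

```text
time: 12.68
position: [0.5237, 0.032, 0.3367]
ee_rot: [-3.108, -0.46, 0.0]
force: [0.8, 1.6, -0.1]
width: 0.0908
```

```bash
python3 - <<'E'
from h import *
w=camera("wrist");s=camera("scene")
z=lambda a,f:cv2.resize(a,None,fx=f,fy=f,interpolation=cv2.INTER_CUBIC)
cv2.imwrite("pics/c6.png",np.hstack([z(s[120:290,205:305],3),z(w[60:330,100:460],1.35)[:510]][:1]+[np.pad(z(w[60:330,100:460],1.35),((0,510-364),(0,0),(0,0)))]))
E
```

```text
(no output)
```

View pics/c6.png

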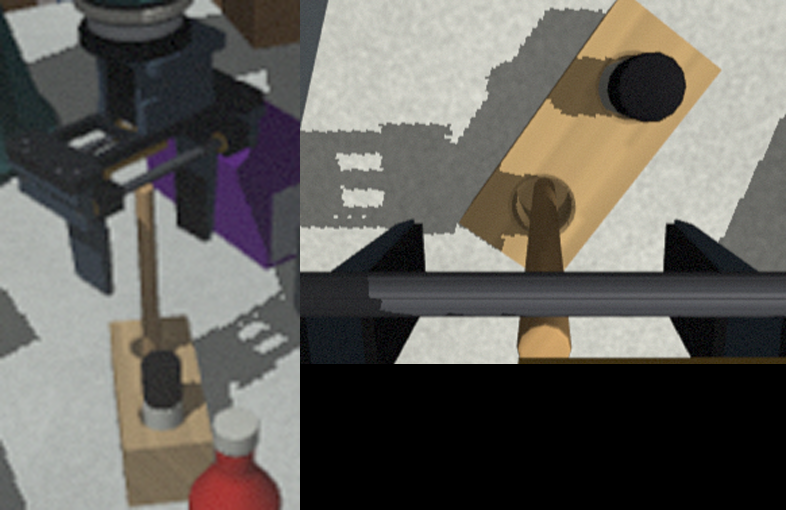

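The dowel stands free in its hole, tip clear of both fingers. I'm retracting straight up.

Emit:
servo_tool --motion "0 0 8 0 0;0 0 18 0 0;0 0 25 0 0;0 0 28 0 0;0 0 28 0 0;0 0 25 0 0;0 0 15 0 0;0 0 0 0 0"

```text
time: 13.45
position: [0.5242, 0.032, 0.4879]
ee_rot: [3.107, 0.46, 0.009]
force: [1.3, -0.2, 0.3]
width: 0.091
```

Emit:
servo_tool --motion "0 -20 0 0 0;0 -35 0 0 0;0 -35 0 0 0;0 -35 0 0 0;0 -20 0 0 0;0 0 0 0 0;0 0 0 0 0;0 0 0 0 0"

```text
time: 14.12
position: [0.5236, -0.1126, 0.4832]
ee_rot: [-3.107, -0.459, 0.001]
force: [-0.7, -0.5, -0.2]
width: 0.0908
```

```bash
python3 - <<'E'
from h import *
s=camera("scene"); cv2.imwrite("pics/c7.png",cv2.resize(s[130:380,70:400],None,fx=2.4,fy=2.4,interpolation=cv2.INTER_CUBIC))
E
```

```text
(no output)
```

View pics/c7.png

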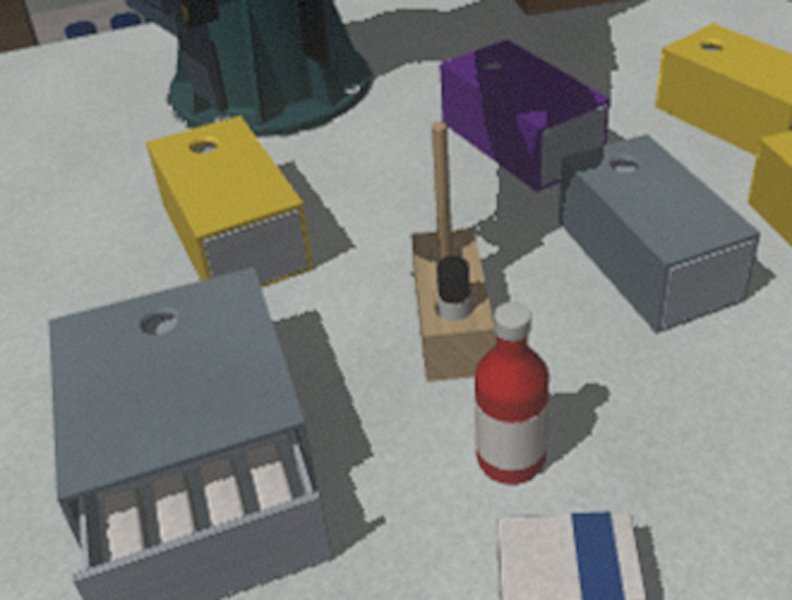

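The wide drawer is out, the dowel is standing in its rack hole (tip at 440,127 in the crop), the narrow drawer is shut, and the gripper is clear of everything.

```bash
python3 -c "
from station import job
print(job.sign_off())"
```

```text
the job is handed in; nothing more can be done
None
```

I gripped the dowel near its top, pushed it through the wide grey box's hole until the drawer popped out, then stood it back in its own rack hole. I then let go, moved clear and handed the job in at about 14 s.

- **Last picture:** it shows the wide drawer out, the dowel standing in its hole and the narrow grey drawer shut. The pen, bottle and look-alikes appear undisturbed, and the gripper is open and touching nothing.
- **Forces:** the push on the catch read about 6.5 N. When I set the dowel down, the reading briefly reached 15.6 N against the rack floor. I eased off to about 6 N before opening the fingers. Both are well under the limits.
- **Disagreement between cameras:** the scene and wrist cameras differed by 2–5 mm on the hole positions. I used values in between, which the clearances allowed.

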